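# Boot-probe press on the control unit bench

## Robot

A 6-joint arm with a two-finger parallel gripper is mounted at the origin on the work surface. World frame = base frame: x ahead of the robot, y to its left, z up, the work surface at z = 0. Lengths are in m, angles in degrees, forces in N, time in s.
With the tool pointing down it reaches from about 0.3 to 0.75 m from the base axis. Payload 8.5 kg.
Tool frame: the origin (TCP) lies on the centre line of the jaws, within the pads' length; the fingertips stand 19 mm ahead of it and the grasp point (between the pads) is the TCP (env.tcp_to_tips is the z of the fingertips in the tool frame, in m); z points along the fingers, y is the line along which they close (so a half turn about z gives the same grasp; the last joint's range is limited). The gripper opens to 85 mm and grips with 20 to 120 N. Pads are 22 mm wide; open, the fingers measure 114 mm over their backs; the gripper's body (76 mm by 85 mm) begins 54 mm behind the grasp point. The pads swing forward as they close: fully open they stand 13 mm farther back than shut.
Start: joints at [54.414, 21.807, 74.336, -0, 83.858, -12.336], TCP at [0.217, 0.505, 0.25] pointing down, gripper open.
Joint ranges: [-178.18, 178.18], [-50.72, 133.34], [12.68, 142.11], [-81.47, 261.47], [9.98, 163.14], [-165.26, 165.26]. Speed limits (degrees/s): [136.94, 136.94, 180, 180, 180, 180].

## Interface

Orientations are given as a 3x3 rotation matrix whose columns are the frame's x, y, z axes.
In Python, from rig import env gives the robot as it stands.
- The arm moves only by the tool servo_tool, never from a script. Its argument "steps" is a list of rows, each an object of numbers: "tx", "ty", "tz": the shift along the world's x, y, z in cm; "yaw": the turn about the world's z in degrees; "claw": the finger opening in cm, from 0 to 8.54. In form: [{"tx": .., "ty": .., "tz": .., "yaw": .., "claw": ..}, ...]. A call has 1 to 20 rows; each row shifts and turns the commanded pose from where the row before left it; what a row does not reach is not made up. A row lasts 1/10 s, in which the tool goes at most 50 mm and 8.59 degrees, less where a joint would pass 70% of its speed; a pose out of reach is approached as far as the arm can. A call with a gripper value outside its range is refused whole. The fingers move at their own pace and stop on an object; "newtons" is the grip in N (left out, the last holds). Time passes only in rows, so rows that do not move let the fingers close. It gives the time, the measured TCP pose, the force, the opening and the grip force at its end, in the units of the state.
- env.observe(): the state, without advancing time (a new reading comes with each control period).
- env.get_image(name): name is "side" or "top" or "wrist"; returns (picture, depth): 384x512x3 uint8, red, green, blue; 384x512 float32, m along the optical axis (not along the pixel's ray), 0 where there is no reading.
- env.camera_model(name): a dict with "fovy" (degrees; the focal length in pixels is half the picture's height over the tangent of half this angle, whatever the lens; pixels are square), "cx", "cy" (the principal point, pixels), "T" (4x4, takes a point from camera to world coordinates). Camera axes: x right, y down, z forward; pixel columns grow to the right and rows downward; lengths in m; the calibration is good to about 2 mm. A picture is of the moment at which its call begins: read the wrist's pose just before it. camera_model takes no time and is no camera call; for the wrist camera it gives the pose at the moment of the call.
- env.close_job(): hands the job in; it is judged then, once.
The state is a dict: "time_s": time; "q": joint angles; "qvel": joint speeds; "joint_efforts": joint torques, N m; "position": TCP position; "tool_rot": TCP orientation; "ft_force": force on the tool from outside, world axes, zero at the start; "wrist_torque": the same for the moment, N m; "grip_width": finger opening in m; "gripper_force": force on a finger pad.
Only numpy, scipy, OpenCV 4.12 (cv2) and the standard library are available. Lean on these libraries where they do the work, as an engineer would, in place of code of your own. Each camera call takes 0.05 s, during which the arm holds its last target. There are 200 camera calls.

## Task

Put the engine control unit into boot mode: on the probe press that has the control unit in its nest, push the red sprung plunger all the way down, keep it fully down for at least two seconds, then let it spring all the way back up. Leave the other, empty press alone and do not disturb the control unit.

Things in the scene. Friction and masses are not known exactly. Their poses are not given: they have to be found in the camera images.
- boot_plunger (a joint): Plunger of the probe press that holds the control unit: how far it is pushed down, in m. 0 = up at rest, 0.020 = fully down on its stop. It slides straight down and springs back up by itself; 3.5 N starts it, 10.5 N brings it to the bottom.
- boot_plunger_cap (a point): Centre of the flat top of that plunger's red round cap (38 mm across, 12 mm thick), above the middle of the blue bridge (45 x 176 mm, top 115 mm above the table). The point moves with the plunger: 145 mm above the table at rest, 125 mm fully down. Nothing on the press stands higher; the press is fixed to the table, its dark base 170 x 180 mm. z is up.
- spare_plunger (a joint): Plunger of the other press, which looks the same but has an empty nest, with no control unit under its blue bridge: how far it is pushed down, in m (0 = up). To be left alone.
- control_unit_center (a point): Engine control unit lying loose in the nest under the bridge of the press in use: finned aluminium case 135 x 120 mm, 35 mm high, black connectors at one end, white label, 0.45 kg. The point is its middle, 29 mm above the table, within 4 mm of straight below the plunger. A like unit with a yellow label on the open table has no part in the job.
Mind the look-alikes: they are no part of the job. Leave any yellow look-alike of the part that bears boot_plunger alone.

How it is judged:
By the outcome, as a careful person would: the job done as asked, in the order asked, and still so for the second after the job is handed in, with the robot touching nothing.
It also fails if it takes over 34 s, if anything falls off the work surface, if the arm or the gripper's body presses on something with over 40 N, if the wrist force passes 120 N, or if a joint passes its speed limit or range.

## Working session

There is one attempt and no reset: what is moved stays moved. The work goes in short steps, Python scripts to look and compute and a tool call to move; the robot and the scene stay as the last step left them, time stands still between calls to the robot, and variables do not carry over. Pictures are saved under pics/ and viewed, at most 10 in all, crops included, and the job is handed in when it is done.

Besides the shell and the picture viewer there is one more tool, called after "Request:" by a JSON object that holds its "name" and its "arguments". servo_tool: Moves the arm, as the interface text tells. Its arguments: {"type":"object","properties":{"steps":{"type":"array"},"newtons":{"type":"number"}},"required":["steps"]}

```bash
mkdir -p pics; cat > h.py <<'E'
import numpy as np,cv2
from rig import env
def red(name):
    im,d=env.get_image(name);m=env.camera_model(name)
    return im,d,m
def ray(m,u,v,z,shape=(384,512)):
    f=shape[0]/2/np.tan(np.radians(m['fovy']/2));T=np.array(m['T'])
    r=T[:3,:3]@np.array([(u-m['cx'])/f,(v-m['cy'])/f,1]);o=T[:3,3]
    return o+r*(z-o[2])/r[2]
def blobs(im,z,m,mn=30):
    h=cv2.cvtColor(im,cv2.COLOR_RGB2HSV)
    k=((h[...,0]<8)|(h[...,0]>172))&(h[...,1]>140)&(h[...,2]>70)
    n,l,s,c=cv2.connectedComponentsWithStats(k.astype(np.uint8))
    for i in range(1,n):
        if s[i,4]>mn: print('red',c[i].round(1),s[i],ray(m,*c[i],z).round(4))
E
python3 - <<'E'
from h import *
P=[]
for n in("top","side"):
    im,d,m=red(n);print(n,m);blobs(im,.145,m)
    cv2.imwrite(f"pics/{n}0.png",im[...,::-1])
o=env.observe();print(o['time_s'],o['position'],o['tool_rot'],o['grip_width'])
E
```

```text
top {'fovy': 50.94544385347193, 'cx': 264.0808496919651, 'cy': 202.29599522745815, 'T': array([[-2.16412561e-02, -9.83692179e-01,  1.78553501e-01,
         2.25213568e-01],
       [-9.99765550e-01,  2.14196533e-02, -3.16900467e-03,
         1.41866824e-02],
       [-7.07228986e-04, -1.78580221e-01, -9.83925101e-01,
         1.10207662e+00],
       [ 0.00000000e+00,  0.00000000e+00,  0.00000000e+00,
         1.00000000e+00]])}
red [148.  127.8] [141 121  15  14 156] [0.5942 0.2969 0.145 ]
red [460.9 142.6] [457 135   9  16 133] [ 0.5388 -0.48    0.145 ]
red [351.1 157.9] [344 151  15  15 177] [ 0.5053 -0.2055  0.145 ]
red [ 74.5 214.8] [ 71 212   9   6  40] [0.3784 0.4668 0.145 ]
red [ 14.4 226.4] [ 11 224   8   6  32] [0.3534 0.6087 0.145 ]
red [123.5 290. ] [116 283  16  15 205] [0.1991 0.3419 0.145 ]
side {'fovy': 44.180651541530274, 'cx': 261.15510384316786, 'cy': 191.3060516620291, 'T': array([[ 0.93133627, -0.2001846 ,  0.30420203,  0.06972166],
       [-0.36371018, -0.55285944,  0.74970751, -0.8530616 ],
       [ 0.01810107, -0.80887117, -0.58770722,  0.79653627],
       [ 0.        ,  0.        ,  0.        ,  1.        ]])}
red [280.1 119.6] [275 117  11   7  62] [0.5913 0.2958 0.145 ]
red [197.4 137.6] [194 129   7  18  98] [0.3331 0.273  0.145 ]
red [142.9 134.4] [137 131  13   8  80] [0.1953 0.3409 0.145 ]
red [335.3 231.4] [327 226  17  13 163] [ 0.5016 -0.2091  0.145 ]
0.1 [0.21696478 0.50512818 0.24977627] [[-9.18803635e-01  3.94714223e-01 -7.49449618e-04]
 [ 3.94714837e-01  9.18803088e-01 -1.04035152e-03]
 [ 2.77955081e-04 -1.25169764e-03 -9.99999178e-01]] 0.0851180601005203
```

View pics/top0.png

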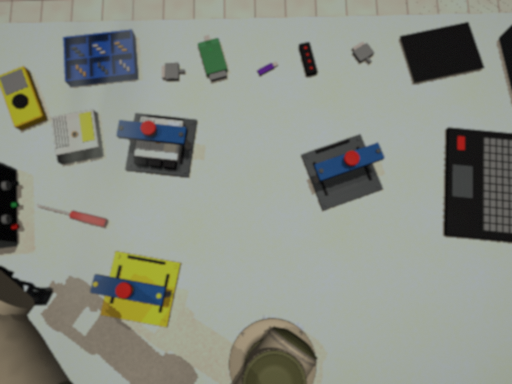

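View pics/side0.png

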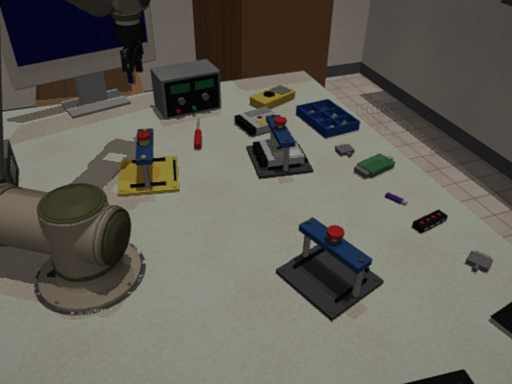

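Candidates in the top view: (148,128) has a dark base with a white-labelled unit under the bridge. (351,158) has a dark base with an empty nest. (123,290) has a yellow base, so it is the look-alike. The first fits the description, and I'll confirm it in a crop.

```bash
python3 - <<'E'
from h import *
a,_,_=red("top");b,_,_=red("side")
c=cv2.resize(a[90:200,90:220],(650,550),interpolation=cv2.INTER_CUBIC)[:, :400]
d=cv2.resize(b[95:195,230:330],(400,400),interpolation=cv2.INTER_CUBIC)
o=np.zeros((550,800,3),np.uint8);o[:,:400]=c;o[:400,400:]=d
cv2.imwrite("pics/crop.png",o[...,::-1]);print(env.tcp_to_tips)
E
```

```text
0.019
```

View pics/crop.png

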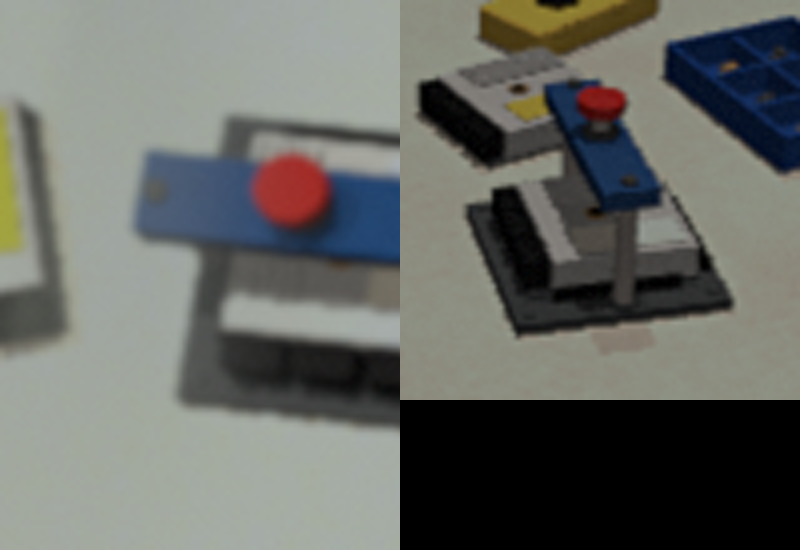

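The crop confirms it: the dark-base press at top (148,128) / side (280,120) holds the finned unit, with black connectors to one side, under its blue bridge. I'm closing the gripper and moving above it.

Request:
{"name": "servo_tool", "arguments": {"steps": [{"tx": 2.5, "ty": -1.4, "claw": 0}, {"tx": 2.5, "ty": -1.4, "claw": 0}, {"tx": 2.5, "ty": -1.4, "claw": 0}, {"tx": 2.5, "ty": -1.4, "claw": 0}, {"tx": 2.5, "ty": -1.4, "claw": 0}, {"tx": 2.5, "ty": -1.4, "claw": 0}, {"tx": 2.5, "ty": -1.4, "claw": 0}, {"tx": 2.5, "ty": -1.4, "claw": 0}, {"tx": 2.5, "ty": -1.4, "claw": 0}, {"tx": 2.5, "ty": -1.4, "claw": 0}, {"tx": 2.5, "ty": -1.4, "claw": 0}, {"tx": 2.5, "ty": -1.4, "claw": 0}, {"tx": 2.5, "ty": -1.4, "claw": 0}, {"tx": 2.5, "ty": -1.4, "claw": 0}, {"tx": 2.5, "ty": -1.3, "claw": 0}, {"claw": 0}, {"claw": 0}]}}

```text
invalid input at $.steps[0]: expected keys tx, ty, tz, yaw, claw
```

```bash
python3 - <<'E'
from h import *
for n in("wrist","top","side"):
    im,d,m=red(n);print(n);blobs(im,.145,m)
    if n=="wrist": cv2.imwrite("pics/w1.png",im[...,::-1])
o=env.observe();print(o['time_s'],o['position'],o['tool_rot'].round(3) if hasattr(o['tool_rot'],'round') else o['tool_rot'],o['grip_width'],o['ft_force'])
E
```

```text
wrist
red [445.5 221.4] [436 215  18  14 159] [0.2949 0.631  0.145 ]
red [ 57.2 246.7] [  33  224   49   45 1658] [0.1964 0.3476 0.145 ]
red [295.8 284.4] [ 257  272   80   26 1484] [0.301  0.5067 0.145 ]
top
red [147.9 127.9] [141 121  15  14 155] [0.5941 0.297  0.145 ]
red [460.9 142.6] [457 135   9  16 133] [ 0.5388 -0.48    0.145 ]
red [351.1 157.9] [344 151  15  15 177] [ 0.5053 -0.2055  0.145 ]
red [ 74.6 214.8] [ 71 212   9   6  41] [0.3783 0.4665 0.145 ]
red [ 14.3 226.4] [ 11 224   7   6  31] [0.3534 0.609  0.145 ]
red [123.5 290. ] [116 283  16  15 205] [0.1991 0.3419 0.145 ]
side
red [280.1 119.6] [275 117  11   7  62] [0.5913 0.2958 0.145 ]
red [197.4 137.7] [194 129   7  18  98] [0.3331 0.273  0.145 ]
red [142.8 134.4] [137 131  13   8  80] [0.1952 0.3413 0.145 ]
red [335.2 231.3] [327 226  17  13 161] [ 0.5016 -0.2089  0.145 ]
0.35 [0.2170816  0.50527184 0.25017742] [[-0.919  0.395 -0.   ]
 [ 0.395  0.919 -0.   ]
 [ 0.    -0.    -1.   ]] 0.08552818283751654 [-0.23277111  0.14720839 -0.02931613]
```

View pics/w1.png

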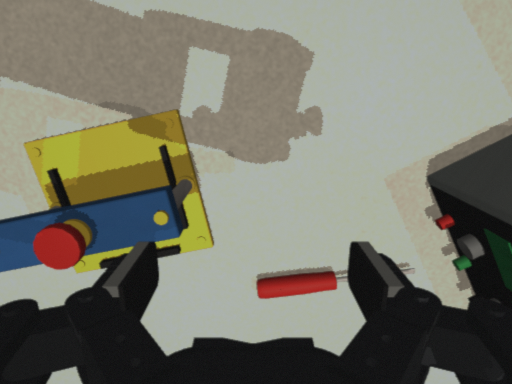

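The move was refused because every key has to be given. The wrist view still shows the start area, with the yellow look-alike's cap at (57,247). I'll resend with all keys.

Request:
{"name": "servo_tool", "arguments": {"steps": [{"tx": 2.5, "ty": -1.4, "tz": 0, "yaw": 0, "claw": 0}, {"tx": 2.5, "ty": -1.4, "tz": 0, "yaw": 0, "claw": 0}, {"tx": 2.5, "ty": -1.4, "tz": 0, "yaw": 0, "claw": 0}, {"tx": 2.5, "ty": -1.4, "tz": 0, "yaw": 0, "claw": 0}, {"tx": 2.5, "ty": -1.4, "tz": 0, "yaw": 0, "claw": 0}, {"tx": 2.5, "ty": -1.4, "tz": 0, "yaw": 0, "claw": 0}, {"tx": 2.5, "ty": -1.4, "tz": 0, "yaw": 0, "claw": 0}, {"tx": 2.5, "ty": -1.4, "tz": 0, "yaw": 0, "claw": 0}, {"tx": 2.5, "ty": -1.4, "tz": 0, "yaw": 0, "claw": 0}, {"tx": 2.5, "ty": -1.4, "tz": 0, "yaw": 0, "claw": 0}, {"tx": 2.5, "ty": -1.4, "tz": 0, "yaw": 0, "claw": 0}, {"tx": 2.5, "ty": -1.4, "tz": 0, "yaw": 0, "claw": 0}, {"tx": 2.5, "ty": -1.4, "tz": 0, "yaw": 0, "claw": 0}, {"tx": 2.5, "ty": -1.4, "tz": 0, "yaw": 0, "claw": 0}, {"tx": 2.5, "ty": -1.3, "tz": 0, "yaw": 0, "claw": 0}, {"tx": 0, "ty": 0, "tz": 0, "yaw": 0, "claw": 0}, {"tx": 0, "ty": 0, "tz": 0, "yaw": 0, "claw": 0}]}}

```text
time_s: 2.05
position: [0.5921, 0.2961, 0.2499]
tool_rot: [[-0.918, 0.395, -0.001], [0.395, 0.918, -0.0], [0.001, -0.0, -1.0]]
ft_force: [-1.1, -0.8, -0.2]
grip_width: -0.0002
gripper_force: 0.0
```

```bash
python3 - <<'E'
from h import *
for n in("wrist","top","side"):
    im,d,m=red(n);print(n);blobs(im,.145,m)
    if n=="wrist": cv2.imwrite("pics/w2.png",im[...,::-1])
o=env.observe();print(o['time_s'],o['position'],o['tool_rot'].round(3),o['grip_width'],o['ft_force'])
E
```

```text
wrist
red [258.4 193.7] [ 235  170   48   49 1852] [0.593  0.3003 0.145 ]
top
red [148.2 128. ] [142 122  14  13 138] [0.5938 0.2963 0.145 ]
red [460.8 142.7] [456 135  10  16 142] [ 0.5385 -0.4796  0.145 ]
red [351.1 157.9] [344 151  15  15 177] [ 0.5053 -0.2055  0.145 ]
red [ 73.7 214.8] [ 70 212   8   7  39] [0.3782 0.4687 0.145 ]
red [ 14.3 226.5] [ 11 224   8   6  34] [0.3531 0.6089 0.145 ]
side
red [197.4 138. ] [194 129   7  19 103] [0.3325 0.2709 0.145 ]
red [142.6 134.4] [137 131  12   9  67] [0.1946 0.3411 0.145 ]
red [335.3 231.5] [327 226  17  13 166] [ 0.5014 -0.2094  0.145 ]
2.2 [0.59125766 0.2970363  0.25059277] [[-0.919  0.394 -0.   ]
 [ 0.394  0.919  0.   ]
 [ 0.     0.    -1.   ]] -0.0001743009587671606 [ 0.37490821 -0.0746916   0.82684543]
```

View pics/w2.png

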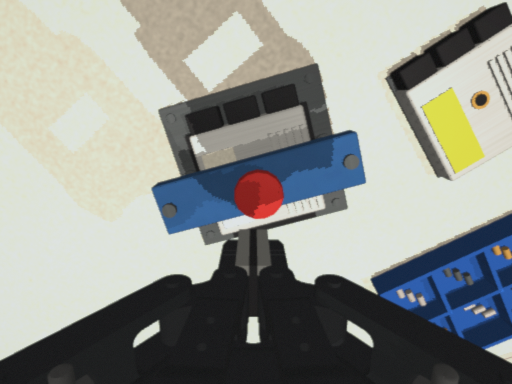

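The wrist view shows the cap at (258,194), on the bridge over the control unit, almost directly under the jaws. All three views agree on about (0.593, 0.298). Descending to just above it.

Request:
{"name": "servo_tool", "arguments": {"steps": [{"tx": 0.1, "ty": 0.1, "tz": -1.5, "yaw": 0, "claw": 0}, {"tx": 0, "ty": 0, "tz": -2, "yaw": 0, "claw": 0}, {"tx": 0, "ty": 0, "tz": -2, "yaw": 0, "claw": 0}, {"tx": 0, "ty": 0, "tz": -1.5, "yaw": 0, "claw": 0}, {"tx": 0, "ty": 0, "tz": -0.5, "yaw": 0, "claw": 0}, {"tx": 0, "ty": 0, "tz": 0, "yaw": 0, "claw": 0}, {"tx": 0, "ty": 0, "tz": 0, "yaw": 0, "claw": 0}]}}

```text
time_s: 2.9
position: [0.5932, 0.2977, 0.1764]
tool_rot: [[-0.919, 0.394, 0.002], [0.394, 0.919, 0.0], [-0.001, 0.001, -1.0]]
ft_force: [-0.4, 0.8, 0.3]
grip_width: -0.0002
gripper_force: 0.0
```

Request:
{"name": "servo_tool", "arguments": {"steps": [{"tx": 0, "ty": 0, "tz": -0.5, "yaw": 0, "claw": 0}, {"tx": 0, "ty": 0, "tz": -0.5, "yaw": 0, "claw": 0}, {"tx": 0, "ty": 0, "tz": -0.5, "yaw": 0, "claw": 0}, {"tx": 0, "ty": 0, "tz": 0, "yaw": 0, "claw": 0}, {"tx": 0, "ty": 0, "tz": 0, "yaw": 0, "claw": 0}]}}

```text
time_s: 3.4
position: [0.5932, 0.2974, 0.1607]
tool_rot: [[-0.919, 0.395, 0.0], [0.395, 0.919, 0.0], [-0.0, 0.0, -1.0]]
ft_force: [-1.3, 0.1, 4.4]
grip_width: -0.0002
gripper_force: 1.9
```

Contact, with the force as expected. Continuing down.

Request:
{"name": "servo_tool", "arguments": {"steps": [{"tx": 0, "ty": 0, "tz": -0.4, "yaw": 0, "claw": 0}, {"tx": 0, "ty": 0, "tz": -0.4, "yaw": 0, "claw": 0}, {"tx": 0, "ty": 0, "tz": -0.4, "yaw": 0, "claw": 0}, {"tx": 0, "ty": 0, "tz": -0.3, "yaw": 0, "claw": 0}, {"tx": 0, "ty": 0, "tz": 0, "yaw": 0, "claw": 0}, {"tx": 0, "ty": 0, "tz": 0, "yaw": 0, "claw": 0}]}}

```text
time_s: 4.0
position: [0.5932, 0.2974, 0.1463]
tool_rot: [[-0.919, 0.395, 0.001], [0.395, 0.919, 0.0], [-0.001, 0.001, -1.0]]
ft_force: [-1.8, 0.2, 8.5]
grip_width: 0.0001
gripper_force: 4.4
```

Request:
{"name": "servo_tool", "arguments": {"steps": [{"tx": 0, "ty": 0, "tz": -0.1, "yaw": 0, "claw": 0}, {"tx": 0, "ty": 0, "tz": -0.1, "yaw": 0, "claw": 0}, {"tx": 0, "ty": 0, "tz": 0, "yaw": 0, "claw": 0}, {"tx": 0, "ty": 0, "tz": 0, "yaw": 0, "claw": 0}]}}

```text
time_s: 4.4
position: [0.5932, 0.2974, 0.1444]
tool_rot: [[-0.919, 0.395, 0.001], [0.395, 0.919, 0.0], [-0.001, 0.001, -1.0]]
ft_force: [-2.7, 0.1, 9.0]
grip_width: -0.0002
gripper_force: 4.7
```

Request:
{"name": "servo_tool", "arguments": {"steps": [{"tx": 0, "ty": 0, "tz": -0.1, "yaw": 0, "claw": 0}, {"tx": 0, "ty": 0, "tz": -0.1, "yaw": 0, "claw": 0}, {"tx": 0, "ty": 0, "tz": 0, "yaw": 0, "claw": 0}, {"tx": 0, "ty": 0, "tz": 0, "yaw": 0, "claw": 0}]}}

```text
time_s: 4.8
position: [0.5932, 0.2974, 0.1439]
tool_rot: [[-0.919, 0.395, 0.003], [0.395, 0.919, 0.001], [-0.002, 0.002, -1.0]]
ft_force: [-5.6, -1.6, 17.6]
grip_width: -0.0001
gripper_force: 8.9
```

The TCP stopped at 0.144 and the force jumped to 17.6 N, well above 10.5 N, so the plunger is on its stop. Holding for 3 s.

Request:
{"name": "servo_tool", "arguments": {"steps": [{"tx": 0, "ty": 0, "tz": 0, "yaw": 0, "claw": 0}, {"tx": 0, "ty": 0, "tz": 0, "yaw": 0, "claw": 0}, {"tx": 0, "ty": 0, "tz": 0, "yaw": 0, "claw": 0}, {"tx": 0, "ty": 0, "tz": 0, "yaw": 0, "claw": 0}, {"tx": 0, "ty": 0, "tz": 0, "yaw": 0, "claw": 0}, {"tx": 0, "ty": 0, "tz": 0, "yaw": 0, "claw": 0}, {"tx": 0, "ty": 0, "tz": 0, "yaw": 0, "claw": 0}, {"tx": 0, "ty": 0, "tz": 0, "yaw": 0, "claw": 0}, {"tx": 0, "ty": 0, "tz": 0, "yaw": 0, "claw": 0}, {"tx": 0, "ty": 0, "tz": 0, "yaw": 0, "claw": 0}, {"tx": 0, "ty": 0, "tz": 0, "yaw": 0, "claw": 0}, {"tx": 0, "ty": 0, "tz": 0, "yaw": 0, "claw": 0}, {"tx": 0, "ty": 0, "tz": 0, "yaw": 0, "claw": 0}, {"tx": 0, "ty": 0, "tz": 0, "yaw": 0, "claw": 0}, {"tx": 0, "ty": 0, "tz": 0, "yaw": 0, "claw": 0}]}}

```text
time_s: 6.3
position: [0.5933, 0.2974, 0.144]
tool_rot: [[-0.919, 0.395, 0.003], [0.395, 0.919, 0.001], [-0.002, 0.002, -1.0]]
ft_force: [-6.2, -1.5, 18.3]
grip_width: 0.0002
gripper_force: 8.9
```

Request:
{"name": "servo_tool", "arguments": {"steps": [{"tx": 0, "ty": 0, "tz": 0, "yaw": 0, "claw": 0}, {"tx": 0, "ty": 0, "tz": 0, "yaw": 0, "claw": 0}, {"tx": 0, "ty": 0, "tz": 0, "yaw": 0, "claw": 0}, {"tx": 0, "ty": 0, "tz": 0, "yaw": 0, "claw": 0}, {"tx": 0, "ty": 0, "tz": 0, "yaw": 0, "claw": 0}, {"tx": 0, "ty": 0, "tz": 0, "yaw": 0, "claw": 0}, {"tx": 0, "ty": 0, "tz": 0, "yaw": 0, "claw": 0}, {"tx": 0, "ty": 0, "tz": 0, "yaw": 0, "claw": 0}, {"tx": 0, "ty": 0, "tz": 0, "yaw": 0, "claw": 0}, {"tx": 0, "ty": 0, "tz": 0, "yaw": 0, "claw": 0}, {"tx": 0, "ty": 0, "tz": 0, "yaw": 0, "claw": 0}, {"tx": 0, "ty": 0, "tz": 0, "yaw": 0, "claw": 0}, {"tx": 0, "ty": 0, "tz": 0, "yaw": 0, "claw": 0}, {"tx": 0, "ty": 0, "tz": 0, "yaw": 0, "claw": 0}, {"tx": 0, "ty": 0, "tz": 0, "yaw": 0, "claw": 0}]}}

```text
time_s: 7.8
position: [0.5933, 0.2974, 0.144]
tool_rot: [[-0.919, 0.395, 0.003], [0.395, 0.919, 0.001], [-0.002, 0.002, -1.0]]
ft_force: [-5.3, -2.2, 18.0]
grip_width: -0.0001
gripper_force: 8.9
```

Held for 3 s. Now releasing straight up.

Request:
{"name": "servo_tool", "arguments": {"steps": [{"tx": 0, "ty": 0, "tz": 0.5, "yaw": 0, "claw": 0}, {"tx": 0, "ty": 0, "tz": 0.5, "yaw": 0, "claw": 0}, {"tx": 0, "ty": 0, "tz": 0.5, "yaw": 0, "claw": 0}, {"tx": 0, "ty": 0, "tz": 1, "yaw": 0, "claw": 0}, {"tx": 0, "ty": 0, "tz": 2, "yaw": 0, "claw": 0}, {"tx": 0, "ty": 0, "tz": 2, "yaw": 0, "claw": 0}, {"tx": 0, "ty": 0, "tz": 2, "yaw": 0, "claw": 0}, {"tx": 0, "ty": 0, "tz": 2, "yaw": 0, "claw": 0}, {"tx": 0, "ty": 0, "tz": 1, "yaw": 0, "claw": 0}, {"tx": 0, "ty": 0, "tz": 0, "yaw": 0, "claw": 0}, {"tx": 0, "ty": 0, "tz": 0, "yaw": 0, "claw": 0}]}}

```text
time_s: 8.9
position: [0.5929, 0.2972, 0.2552]
tool_rot: [[-0.919, 0.395, -0.002], [0.395, 0.919, -0.001], [0.001, -0.001, -1.0]]
ft_force: [-0.6, -0.2, -0.8]
grip_width: 0.0003
gripper_force: 0.0
```

```bash
python3 - <<'E'
from h import *
im,d,m=red("wrist");blobs(im,.145,m)
h=cv2.cvtColor(im,cv2.COLOR_RGB2HSV);k=((h[...,0]<8)|(h[...,0]>172))&(h[...,1]>140)&(h[...,2]>70)&(d>0)
T=np.array(m['T']);f=192/np.tan(np.radians(m['fovy']/2));v,u=np.where(k);D=d[k]
P=np.c_[(u-m['cx'])/f*D,(v-m['cy'])/f*D,D]@T[:3,:3].T+T[:3,3]
print('cap height',np.median(P[:,2]),len(P))
cv2.imwrite("pics/w3.png",im[...,::-1]);o=env.observe();print(o['time_s'],o['position'],o['ft_force'])
E
```

```text
red [256.7 191.5] [ 233  168   48   48 1783] [0.5933 0.2998 0.145 ]
cap height 0.14395139782674188 1778
8.95 [0.59277748 0.29722053 0.25492137] [-1.0456839  -0.67901205 -0.09647137]
```

View pics/w3.png

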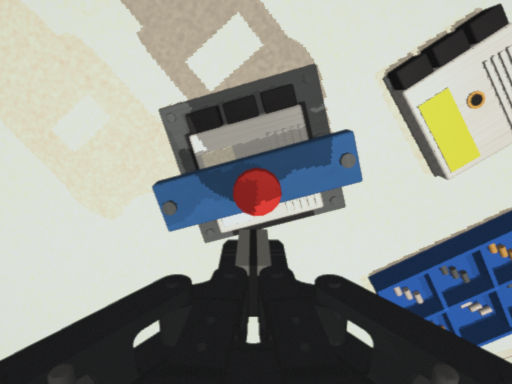

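The cap at (257,192) is back up at 0.144 m by depth, and the unit has not moved. The gripper is clear of everything, so I'm handing in.

```bash
python3 -c "
from rig import env
print(env.close_job())"
```

```text
the job is handed in; nothing more can be done
None
```

The plunger on the press holding the control unit was pushed onto its stop (about 18 N), held there 3 s and let spring back up to its rest height; the control unit shows no movement in the last picture, the arm never went near the empty press, and the job was handed in at about 9 s.

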